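Wedge and clamp a block in the holding jig

ROBOT

A 6-joint arm with a two-finger parallel gripper is mounted at the origin on a cart in front of the work surface, level with it; the furniture and walls round the work are solid. World frame = base frame: x ahead of the robot, y to its left, z up, the work surface at z = 0. Lengths are in m, angles in rad, forces in N, time in s.
With the tool pointing down it reaches from about 0.35 to 0.975 m from the base axis. Payload 4.9 kg.
Tool frame: the origin (TCP) lies midway between the tips of the shut fingers; the grasp point (between the pads) lies 19 mm behind it; z points along the fingers, y is the line along which they close (so a half turn about z gives the same grasp; the last joint's range is limited). The gripper opens to 85 mm and grips with 20 to 120 N. Pads are 22 mm wide; open, the fingers measure 114 mm over their backs; the gripper's body (76 mm by 85 mm) begins 54 mm behind the grasp point. The pads swing forward as they close: fully open they stand 13 mm farther back than shut.
Start: joints at [1.061, 0.053, 1.613, -0, 1.476, -0.119], TCP at [0.238, 0.578, 0.231] pointing down, gripper open.
Joint ranges: [-3.01, 3.01], [-1.01, 2.22], [0.06, 2.58], [-1.02, 4.17], [0.09, 2.62], [-3.14, 3.14]. Speed limits (rad/s): [2.57, 2.57, 3.14, 3.14, 3.14, 3.14].

INTERFACE

Orientations are given as [roll, pitch, yaw] about the fixed x, y, z axes, in that order (R = Rz(yaw) Ry(pitch) Rx(roll)).
In Python, from cell import bot, ticket, grab_frame gives the robot as it stands (bot), with the cameras as plain functions and the job (ticket).
- The arm moves only by the shell command python3 jog.py 'ROWS'. ROWS is a JSON list of rows, 1 to 12 of them, each of 5 numbers: dx, dy, dz in m, then a turn about the tool's z in rad, then the opening from 0.0 (shut) to 1.0 (fully open); each row is the pose to reach, as a shift and turn from the pose commanded when the command began, along the tool's axes at that moment; what a row does not reach only later rows make up. A row lasts 1/8 s, in which the tool goes at most 0.0625 m and 0.188 rad, less where a joint would pass 70% of its speed; a pose out of reach is approached as far as the arm can. The fingers move at their own pace and stop on an object; the grip force is fixed at half the most. Time passes only in rows, so rows that do not move let the fingers close. It prints the time, the measured TCP pose, the force, the opening and the grip force at its end.
- bot.state(): the state, without advancing time (a new reading comes with each control period).
- grab_frame(name): name is "scene" or "top"; returns a dict with "img" (480x640x3 uint8, red, green, blue), "depth" (480x640 float32, m along the optical axis (not along the pixel's ray), 0 where there is no reading), "intrinsics" (3x3 intrinsics, pixels), "extrinsics" (4x4, takes a point from camera to world coordinates). Camera axes: x right, y down, z forward; pixel columns grow to the right and rows downward; lengths in m; the calibration is good to about 2 mm. A picture is of the moment at which its call begins.
- ticket.sign_off(): hands the job in; it is judged then, once.
The state is a dict: "clock": time; "joint_positions": joint angles; "qvel": joint speeds; "joint_efforts": joint torques, N m; "eef_pos": TCP position; "ee_rot": TCP orientation; "contact_force": force on the tool from outside, world axes, zero at the start; "moment": the same for the moment, N m; "gripper_width": opening from 0.0 (shut) to 1.0 (fully open); "grasp_force": force on a finger pad.
Only numpy, scipy, OpenCV 4.12 (cv2) and the standard library are available. Lean on these libraries where they do the work, as an engineer would, in place of code of your own. Each camera call takes 0.05 s, during which the arm holds its last target. There are 200 camera calls.

TASK

Set the dark square-section wood block up in the plywood holding jig, ready for chiselling: lay it flat in the bay between the fence and the wedge, slide it up against the end stop and let go. Then drive the loose wedge in until it stops and holds the block tight against the fence, and only then press the clamp's red lever down until its catch snaps over and holds it, with the rubber foot on the block. Leave the other things on the bench where they lie.

Things in the scene. Friction and masses are not known exactly. Their poses are not given: they have to be found in the camera images.
- jig: fixed holding jig: plywood board 12 thick, x -77 to 45, y -100 to 197 about its origin, which is on the bench (z = 0) under the middle of the block's bay. Its x points away from the robot, its y to the left, towards stop, clamp and lever (yaw -0.25 to 0.03). The clamp's steel frame stands at y 65 to 119, 84 high; its hold-down arm stands upright when open, up to 145 high
- seat (a point): point on the board's top (12 above the bench) where the middle of the block's underside lies when the block touches both fence and end stop; axes as the jig's
- fence (a point): pale wooden fence on the far side of the bay, 20 high above the board, 110 long: this point is on the upper edge of its near face, which the block's long side must touch
- end_stop (a point): pale wooden end stop at the left of the bay, 26 high above the board: this point is on the upper edge of its right face, which the block's end must touch
- rail (a point): pale wooden rail on the near side, 20 high above the board, 91 long: this point is the middle of the upper edge of its far face, which slopes 1 in 4 (going left it comes nearer the block) and guides the wedge's sloping side
- block: loose dark wood block (on the open front part of the worktop right of the jig, not the offcut at the very back) 45 (own x) x 90 (own y) x 45 high, about 0.1 kg; origin at the centre of its underside. In the jig its own y lies along the jig's y, either way round. With the wedge drawn back the bay is about 55 wide, so it drops in with about 10 mm to spare
- wedge: loose dark wedge lying on the board on the near side of the bay: 90 long (own y), 22 high, 31.5 wide at the thick end (-y, right), 9 at the thin end; straight side (own x = 11) to the block. Origin on its underside at mid length. Drawn back 44 to 56 mm at the start; it goes in along jig direction (x 1, y 4) and jams with its thick end near jig y = -67, x = -38. 8 to 15 N jams it; friction holds it
- wedge_butt (a point): middle of the wedge's flat thick end face, at half its height (23 above the bench); push here towards the jig's left
- clamp_lever (a joint): angle of the clamp's red-gripped lever: 0 standing at 60 degrees with its tip up and left (a spring holds it there), grows as it is pressed down, 1.05 level. There two sprung hooks snap over its cross pin; it must go about 0.02 past level, then they hold it at about 1.03. Stop at 1.09. Let go earlier it springs up. Takes 3 N at the grip at first, 6 to 12 N near the end
- lever_grip (a point): point on top of the middle of the red grip (round bar 18 thick, 68 long), 92 from the hinge axis; press here; it moves with the lever in an arc to the left and down, and ends 81 above the bench
- lever_hinge (a point): the lever's hinge axis, 72 above the bench; the axis runs along the jig's x
- catch_hooks (a point): top of the two dark steel sprung hooks, one on each side of the lever's path, 55 from the hinge axis; keep the fingers to the left of them (they reach 11 to the left of this point, 97 above the bench)
- clamp_foot (a point): centre of the underside of the rubber foot on the hold-down arm (19 wide, sprung). The arm is linked to the lever and swings from upright over onto the top of the block, 22 from the block's middle
- foot: the rubber foot at the end of the hold-down arm
- tape_rule: bystander: yellow and black tape measure 38 x 83 x 64, loose; origin under its centre
- wood_chisel: bystander: wood chisel 29 x 230 x 29 with a brown handle, loose, lying along y near the bench edge; origin under its centre
- pine_offcut: bystander: light pine block 70 x 110 x 38, loose, to the far right; origin under its centre

How it is judged:
By the outcome, as a careful person would: the job done as asked, in the order asked, and still so for the second after the job is handed in, with the robot touching nothing.
It also fails if it takes over 61 s, if anything falls off the work surface, if the arm or the gripper's body presses on something with over 40 N, if the wrist force passes 120 N, or if a joint passes its speed limit or range.

## Working session

There is one attempt and no reset: what is moved stays moved. The work goes in short steps, Python scripts to look and compute and a shell command to move; the robot and the scene stay as the last step left them, time stands still between calls to the robot, and variables do not carry over. Pictures are saved under pics/ and viewed, at most 10 in all, crops included, and the job is handed in when it is done.

```bash
ls; mkdir -p pics
python3 - <<'E'
from cell import bot, ticket, grab_frame
import cv2,numpy as np
for n in("scene","top"):
    f=grab_frame(n);cv2.imwrite(f"pics/{n}0.png",f["img"][:,:,::-1]);np.savez(f"{n}0.npz",**f)
    print(n,f["intrinsics"].round(1).tolist(),f["extrinsics"].round(3).tolist())
s=bot.state();print(s["eef_pos"],s["ee_rot"],s["clock"])
E
```

```text
cell.py
jog.py
pics
scene [[539.2, 0.0, 320.6], [0.0, 539.2, 229.4], [0.0, 0.0, 1.0]] [[0.427, -0.589, 0.686, -0.374], [-0.904, -0.273, 0.328, -0.612], [-0.006, -0.76, -0.649, 0.943], [0.0, 0.0, 0.0, 1.0]]
top [[550.3, 0.0, 316.1], [0.0, 550.3, 237.0], [0.0, 0.0, 1.0]] [[-0.018, -0.999, 0.051, 0.428], [-1.0, 0.019, 0.006, -0.171], [-0.007, -0.051, -0.999, 1.352], [0.0, 0.0, 0.0, 1.0]]
[0.23780104 0.5773519  0.23015672] [-3.13964303e+00 -1.92226621e-04  2.75077995e+00] 0.1
```

View pics/scene0.png

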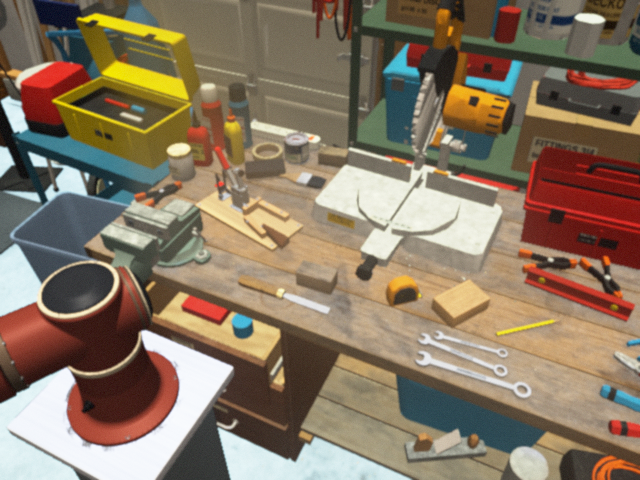

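View pics/top0.png

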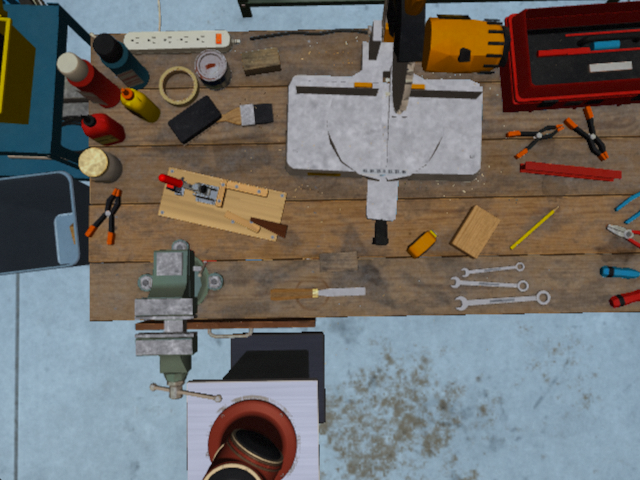

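The scene view shows the jig at (250,215) with its red lever at (222,155), and the block at (316,277). The top view shows the jig at (160–285, 170–240), the wedge at (268,227) and the block at (338,262). Next I'll use height maps and enlarged crops.

```bash
cat > h.py <<'E'
import numpy as np,cv2
def load(n): return dict(np.load(n+".npz"))
def xyz(f):
    K,T=f["intrinsics"],f["extrinsics"];v,u=np.mgrid[:480,:640];d=f["depth"]
    c=np.stack([(u-K[0,2])/K[0,0]*d,(v-K[1,2])/K[1,1]*d,d],-1)
    return c@T[:3,:3].T+T[:3,3]
def ray(f,u,v,z):
    K,T=f["intrinsics"],f["extrinsics"]
    r=T[:3,:3]@np.array([(u-K[0,2])/K[0,0],(v-K[1,2])/K[1,1],1]);o=T[:3,3]
    return o+r*(z-o[2])/r[2]
def proj(f,p):
    K,T=f["intrinsics"],f["extrinsics"];c=T[:3,:3].T@(np.array(p)-T[:3,3]);q=K@c;return q[:2]/q[2]
E
python3 - <<'E'
from h import *
f=load("top0");X=xyz(f);z=X[...,2]
a=cv2.resize(f["img"][155:250,150:300,::-1],None,fx=5,fy=5,interpolation=cv2.INTER_CUBIC)
b=cv2.resize(f["img"][240:310,260:420,::-1],None,fx=4,fy=4,interpolation=cv2.INTER_CUBIC)
h=cv2.applyColorMap((np.clip(z,0,.1)*2550).astype(np.uint8),cv2.COLORMAP_JET)
cv2.imwrite("pics/a.png",a)
c=cv2.resize(h[155:310,150:400],None,fx=3.2,fy=3.2,interpolation=cv2.INTER_NEAREST);cv2.imwrite("pics/b.png",c)
m=(z>.035)&(z<.06);m=m.astype(np.uint8);m[:240]=0;m[290:]=0;m[:,:300]=0;m[:,380:]=0
n,l,st,ce=cv2.connectedComponentsWithStats(m)
for i in range(1,n):
    if st[i,4]>50:
        p=X[l==i][:,:2].astype(np.float32);print(st[i],cv2.minAreaRect(p),np.median(z[l==i]))
E
```

```text
[320 251  38  21 716] ((0.43667295575141907, -0.21422407031059265), (0.044908810406923294, 0.08997039496898651), 2.2814643383026123) 0.04596719942096983
```

View pics/a.png

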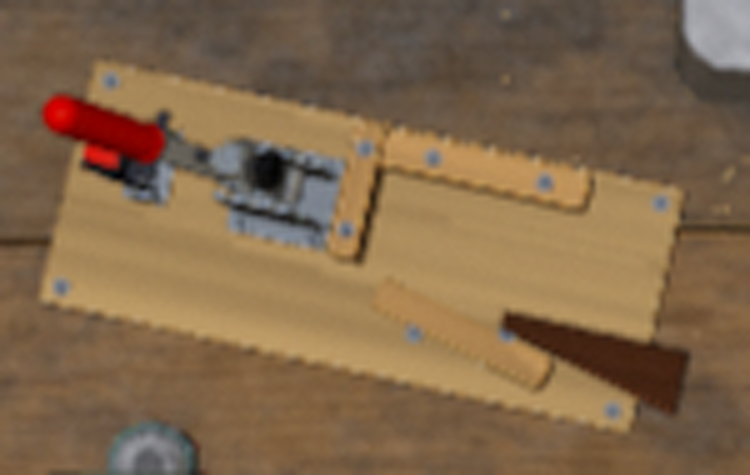

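View pics/b.png

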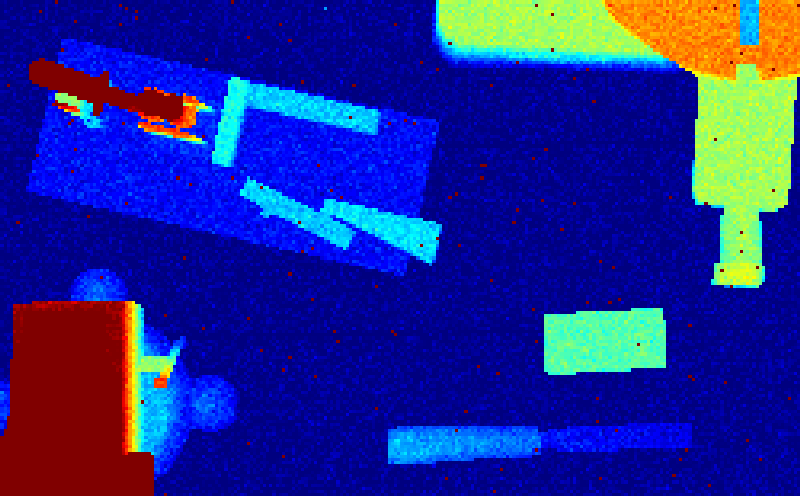

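The top crop gives board corners at about (97,62), (685,188), (632,432) and (40,303), the fence's near edge at (383,170)–(583,210), the stop's right edge at (382,140)–(360,262), and the wedge's dark quad at (500,312)–(690,410). The height map confirms these, with the block clear of other things at (320–358, 251–272).

Run:
```python
from h import *
f=load("top0");P=lambda c,z:ray(f,150+(c[0]+.5)/5-.5,155+(c[1]+.5)/5-.5,z)
X=xyz(f);img=f["img"].astype(int)
# board corners: FL, FR, NR, NL
W=np.array([P(c,.012)[:2] for c in[(97,62),(685,188),(632,432),(40,303)]])
L=np.array([[45,197],[45,-100],[-77,-100],[-77,197]])/1000
lc,wc=L.mean(0),W.mean(0);a=(L-lc);b=W-wc
yaw=np.arctan2((a[:,0]*b[:,1]-a[:,1]*b[:,0]).sum(),(a*b).sum())
R=np.array([[np.cos(yaw),-np.sin(yaw)],[np.sin(yaw),np.cos(yaw)]]);t=wc-R@lc
print("jig",t,yaw,"res mm",((L@R.T+t-W)*1000).round(1).tolist())
J=lambda p:((p[:2]-t)@R*1000).round(1)
# independent: depth/colour mask rect of board
z=X[...,2];hsv=cv2.cvtColor(f["img"],cv2.COLOR_RGB2HSV)
for nm,z0,pts in[("fence",.032,[(383,170),(583,210)]),("stop",.038,[(382,140),(360,262)]),("rail far",.032,[(388,280),(552,352)])]:
    print(nm,[J(P(p,z0)) for p in pts])
m=((hsv[...,2]<110)&(z>.02)&(z<.045)).astype(np.uint8);m[:,:230]=0;m[:210]=0;m[245:]=0;m[:,300:]=0
c=max(cv2.findContours(m,0,1)[0],key=cv2.contourArea);q=cv2.approxPolyDP(c,2,True)[:,0]
print("wedge",[(J(ray(f,*p,.034))).tolist() for p in q])
r=(img[...,0]>140)&(img[...,1]<50)&(z>.06);r[:,230:]=0;r[:155]=0;r[250:]=0
p=X[r];print("red",r.sum(),J(p.mean(0)),p[:,2].min(),p[:,2].max(),[ (J(k),k[2].round(3)) for k in p[np.argsort(p[:,2])[[3,-3]]]])
B=np.array([.4367,-.2142]);print("block jig",J(B))
for n,l in[("seat",(0,0)),("butt start",(-50,-116)),("hinge?",(0,0))]:print(n,R@(np.array(l)/1000)+t)
g=load("scene0")
for l,zz in[((45,-100),.012),((-77,-100),.012),((-77,197),.012),((22.5,45),.032),((0,0),.012)]:
    w=R@(np.array(l)/1000)+t;print(l,proj(g,[*w,zz]).round(1))
a=cv2.resize(g["img"][135:295,180:350,::-1],None,fx=3.6,fy=3.6,interpolation=cv2.INTER_CUBIC);cv2.imwrite("pics/c.png",a)
```

```text
jig [0.58638873 0.01552243] -0.2321558378147205 res mm [[0.2, 0.4], [-0.3, -0.4], [0.1, -0.0], [-0.1, -0.0]]
fence [array([20.5, 43.2]), array([ 22. , -55.5])]
stop [array([34. , 45.7]), array([-25.7,  43. ])]
rail far [array([-31. ,  29.1]), array([-48.2, -55.8])]
wedge [[-36.4, -31.2], [-44.0, -30.5], [-64.3, -118.6], [-34.6, -119.5]]
red 48 [  0.2 152. ] 0.09585356314817872 0.18285776354505057 [(array([ -0.6, 124.9]), np.float64(0.131)), (array([ -0.7, 151.7]), np.float64(0.181))]
block jig [ -92.8 -258. ]
seat [0.58638873 0.01552243]
butt start [ 0.51104128 -0.08586179]
hinge? [0.58638873 0.01552243]
(45, -100) [303.5 224.7]
(-77, -100) [272.8 248.8]
(-77, 197) [194.7 204.7]
(22.5, 45) [257.8 202.4]
(0, 0) [264.7 218.4]
```

View pics/c.png

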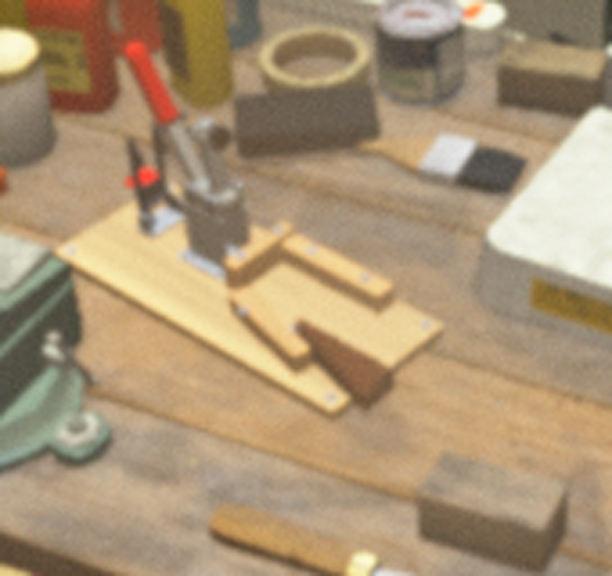

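The scene crop agrees with the jig fit: board corners land at (334,410) and (444,323), the wedge is at (345,365) and the block at (492,505). Next I'll compute the move to the block.

```bash
cat >> h.py <<'E'
JT=np.array([.5864,.0155]);JY=-.232
def jw(x,y,z): # jig mm -> world m
    c,s=np.cos(JY),np.sin(JY);return np.array([JT[0]+(c*x-s*y)/1e3,JT[1]+(s*x+c*y)/1e3,z/1e3])
def wj(p):
    c,s=np.cos(JY),np.sin(JY);d=(np.array(p[:2])-JT)*1e3;return np.array([c*d[0]+s*d[1],-s*d[0]+c*d[1],p[2]*1e3])
def tool(*targets): # (pos,yaw) -> rows in tool axes
    from cell import bot, ticket, grab_frame
    from scipy.spatial.transform import Rotation as Ro
    s=bot.state();R=Ro.from_euler("xyz",s["ee_rot"]).as_matrix();p=np.array(s["eef_pos"]);y0=s["ee_rot"][2]
    print("at",p.round(4),"rot",np.round(s["ee_rot"],4),"jig",wj(p).round(1),"F",np.round(s["contact_force"],1),"w",round(float(s["gripper_width"]),3),"t",round(s["clock"],2))
    for q,y in targets:
        d=R.T@(np.array(q)-p);t=-((y-y0+np.pi)%(2*np.pi)-np.pi);print("row",d.round(4).tolist(),round(float(t),3),"rows>=",round(float(np.linalg.norm(d)/.0625),1))
E
python3 - <<'E'
from h import *
f=load("top0");X=xyz(f)
v=X[240:320,130:230,2];print("vise z",np.percentile(v,[50,95,99]))
b=np.array([.437,-.222]);tool(((*b,.15),1.611),((*b,.06),1.611),((*b,.022),1.611))
img=f["img"].astype(int);r=(img[...,0]>140)&(img[...,1]<50)&(X[...,2]>.1);r[:,230:]=0;r[:155]=0;r[250:]=0
p=np.array([wj(k) for k in X[r]]);k=np.polyfit(p[:,1],p[:,2],1);print("red line",k,np.degrees(np.arctan(k[0])),p[:,1].min(),p[:,1].max(),np.sort(p[:,0])[[3,-3]])
E
```

```text
vise z [0.01820663 0.15723859 0.16012575]
at [0.2378 0.5774 0.2302] rot [-3.1396e+00 -2.0000e-04  2.7508e+00] jig [-468.4  466.6  230.2] F [ 1.4 -0.5 -0.4] w 1.0 t 0.1
row [-0.4887, -0.663, 0.0814] 1.14 rows>= 13.2
row [-0.4887, -0.6629, 0.1714] 1.14 rows>= 13.5
row [-0.4887, -0.6628, 0.2094] 1.14 rows>= 13.6
red line [  1.2545845 -18.7673892] 51.442469239723465 122.64491447846403 162.35148110746445 [-4.3881816   7.39847895]
```

```bash
python3 jog.py '[[-0.4887,-0.663,0,1.14,1],[-0.4887,-0.663,0,1.14,1],[-0.4887,-0.663,0,1.14,1],[-0.4887,-0.663,0,1.14,1],[-0.4887,-0.663,0,1.14,1],[-0.4887,-0.663,0,1.14,1],[-0.4887,-0.663,0,1.14,1],[-0.4887,-0.663,0,1.14,1],[-0.4887,-0.663,0,1.14,1],[-0.4887,-0.663,0,1.14,1],[-0.4887,-0.663,0,1.14,1],[-0.4887,-0.663,0,1.14,1]]'; python3 jog.py '[[0,0,0,0,1]]'; python3 -c "
from h import *
tool(((.437,-.222,.07),1.611),((.437,-.222,.022),1.611))"
```

```text
clock: 1.6
eef_pos: [0.4194, -0.152, 0.2311]
ee_rot: [3.141, -0.0, 1.61]
contact_force: [1.0, 0.2, 1.4]
gripper_width: 1.0
grasp_force: 0.0
clock: 1.72
eef_pos: [0.4193, -0.1531, 0.2305]
ee_rot: [-3.14, -0.001, 1.605]
contact_force: [-0.5, 0.1, -0.3]
gripper_width: 1.001
grasp_force: 0.0
at [ 0.4193 -0.1531  0.2305] rot [-3.1396e+00 -6.0000e-04  1.6047e+00] jig [-123.9 -202.5  230.5] F [-0.5  0.1 -0.3] w 1.001 t 1.73
row [-0.0696, 0.0157, 0.1604] -0.006 rows>= 2.8
row [-0.0696, 0.0158, 0.2084] -0.006 rows>= 3.5
```

```bash
python3 jog.py '[[-0.0696,0.0157,0,-0.006,1],[-0.0696,0.0157,0.05,-0.006,1],[-0.0696,0.0157,0.11,-0.006,1],[-0.0696,0.0157,0.15,-0.006,1],[-0.0696,0.0157,0.18,-0.006,1],[-0.0696,0.0157,0.2,-0.006,1],[-0.0696,0.0157,0.208,-0.006,1],[-0.0696,0.0157,0.208,-0.006,1],[-0.0696,0.0157,0.208,-0.006,0.3],[-0.0696,0.0157,0.208,-0.006,0.3],[-0.0696,0.0157,0.208,-0.006,0.3],[-0.0696,0.0157,0.208,-0.006,0.3]]'; python3 jog.py '[[0,0,0,0,0.3],[0,0,0,0,0.3]]'; python3 -c "
from h import *
tool()"
```

```text
clock: 3.22
eef_pos: [0.439, -0.2195, 0.0246]
ee_rot: [3.14, 0.002, 1.617]
contact_force: [1.4, -0.3, 5.3]
gripper_width: 0.511
grasp_force: 64.2
clock: 3.48
eef_pos: [0.4389, -0.2195, 0.0246]
ee_rot: [3.14, 0.001, 1.617]
contact_force: [0.6, 0.3, 7.0]
gripper_width: 0.511
grasp_force: 64.2
at [ 0.4389 -0.2195  0.0246] rot [3.1398e+00 1.4000e-03 1.6167e+00] jig [ -89.5 -262.6   24.6] F [0.6 0.3 7. ] w 0.511 t 3.48
```

```bash
python3 -c "
from h import *
y=1.339
tool(((.4389,-.2195,.11),1.6167),(jw(-4,-20,110),y),(jw(-4,-20,50),y))"; python3 jog.py '[[0,0,0.0,0,0.3],[0,0,-0.04,0,0.3],[0,0,-0.085,0,0.3]]'; python3 -c "
from h import *
y=1.339
tool((jw(-4,-20,110),y),(jw(-4,-20,50),y))"
```

```text
at [ 0.4389 -0.2195  0.0246] rot [3.1398e+00 1.4000e-03 1.6167e+00] jig [ -89.5 -262.6   24.6] F [0.6 0.3 7. ] w 0.511 t 3.48
row [-0.0002, 0.0001, -0.0854] 0.0 rows>= 1.4
row [0.2097, 0.1489, -0.0855] 0.278 rows>= 4.3
row [0.2098, 0.1488, -0.0255] 0.278 rows>= 4.1
clock: 3.85
eef_pos: [0.4368, -0.2179, 0.1077]
ee_rot: [-3.139, -0.002, 1.617]
contact_force: [0.6, -0.4, -0.1]
gripper_width: 0.509
grasp_force: 63.6
at [ 0.4368 -0.2179  0.1077] rot [-3.1387e+00 -2.3000e-03  1.6167e+00] jig [ -91.9 -261.6  107.7] F [ 0.6 -0.4 -0.1] w 0.509 t 3.85
row [0.2082, 0.1508, -0.0022] 0.278 rows>= 4.1
row [0.2081, 0.151, 0.0578] 0.278 rows>= 4.2
```

```bash
python3 jog.py '[[0.04,0.03,0,0.06,0.3],[0.09,0.065,0,0.15,0.3],[0.14,0.1,0,0.25,0.3],[0.18,0.13,0,0.278,0.3],[0.208,0.151,0,0.278,0.3],[0.208,0.151,0,0.278,0.3],[0.208,0.151,0,0.278,0.3]]'
python3 - <<'E'
from h import *
from cell import bot, ticket, grab_frame
y=1.339
tool((jw(-4,-20,60),y),(jw(-4,-20,40),y))
f=grab_frame("top");X=xyz(f);m=(X[...,2]>.112)&(X[...,2]<.145);np.savez("t1.npz",**f)
g=grab_frame("scene");cv2.imwrite("pics/d.png",cv2.resize(g["img"][135:295,180:350,::-1],None,fx=3.6,fy=3.6,interpolation=cv2.INTER_CUBIC))
E
```

```text
clock: 4.72
eef_pos: [0.5785, -0.0044, 0.1076]
ee_rot: [-3.14, 0.001, 1.339]
contact_force: [-0.3, -1.6, 0.1]
gripper_width: 0.513
grasp_force: 63.6
at [ 0.5785 -0.0044  0.1076] rot [-3.1401e+00  5.0000e-04  1.3387e+00] jig [ -3.1 -21.2 107.6] F [-0.3 -1.6  0.1] w 0.513 t 4.72
row [0.0012, -0.0008, 0.0476] -0.0 rows>= 0.8
row [0.0012, -0.0008, 0.0676] -0.0 rows>= 1.1
```

View pics/d.png

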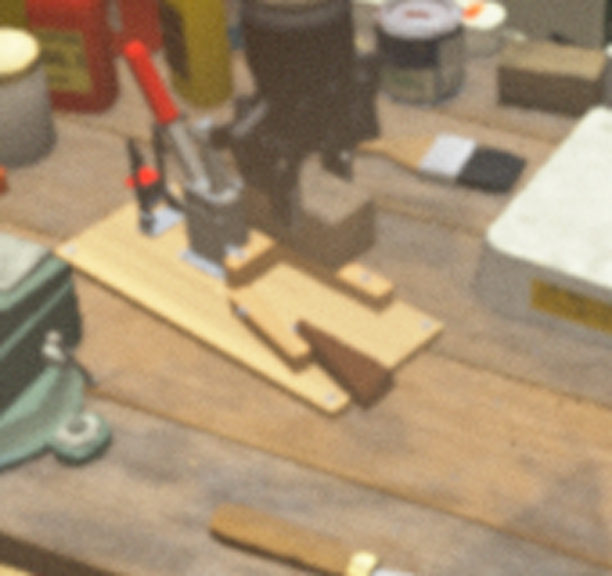

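The block hangs level in the fingers above the bay, with its right end at (340,225). I'll lower it.

```bash
python3 jog.py '[[0.001,-0.001,0.03,0,0.3],[0.001,-0.001,0.05,0,0.3],[0.001,-0.001,0.06,0,0.3],[0.001,-0.001,0.065,0,0.3],[0.001,-0.001,0.068,0,0.3],[0.001,-0.001,0.07,0,0.3],[0.001,-0.001,0.07,0,0.3]]'; python3 -c "
from h import *
tool()"
```

```text
clock: 5.7
eef_pos: [0.5788, -0.0029, 0.0387]
ee_rot: [3.141, -0.0, 1.339]
contact_force: [0.1, 0.8, -0.1]
gripper_width: 0.512
grasp_force: 63.6
at [ 0.5788 -0.0029  0.0387] rot [ 3.141  -0.      1.3389] jig [ -3.1 -19.6  38.7] F [ 0.1  0.8 -0.1] w 0.512 t 5.7
```

```bash
python3 jog.py '[[0,0,0.001,0,0.3],[0.003,0,0.002,0,0.3],[0.006,0,0.002,0,0.3],[0.009,0,0.002,0,0.3],[0.011,0,0.002,0,0.3]]'; python3 jog.py '[[0.002,0,0,0,0.3],[0.003,0,0,0,0.3]]';  python3 -c "
from h import *
tool()"
```

```text
clock: 6.32
eef_pos: [0.5814, 0.0079, 0.0366]
ee_rot: [3.141, 0.0, 1.339]
contact_force: [0.6, -0.9, 1.5]
gripper_width: 0.512
grasp_force: 63.7
clock: 6.58
eef_pos: [0.582, 0.0107, 0.0366]
ee_rot: [3.141, 0.0, 1.339]
contact_force: [-0.4, -2.2, 2.4]
gripper_width: 0.514
grasp_force: 63.8
at [0.582  0.0107 0.0366] rot [3.1410e+00 3.0000e-04 1.3389e+00] jig [-3.2 -5.6 36.6] F [-0.4 -2.2  2.4] w 0.514 t 6.58
```

```bash
python3 jog.py '[[0.001,0,0,0,0.3],[0.002,0,0,0,0.3]]'; python3 jog.py '[[0.001,0,0,0,0.3],[0.001,0,0,0,0.3]]'; python3 -c "
from h import *
tool()"
```

```text
clock: 6.82
eef_pos: [0.5822, 0.0112, 0.0367]
ee_rot: [3.141, 0.003, 1.339]
contact_force: [-3.3, -9.0, 4.7]
gripper_width: 0.515
grasp_force: 64.2
clock: 7.08
eef_pos: [0.5821, 0.0112, 0.0367]
ee_rot: [-3.141, 0.005, 1.339]
contact_force: [-3.3, -10.6, 5.7]
gripper_width: 0.51
grasp_force: 64.3
at [0.5821 0.0112 0.0367] rot [-3.1414  0.0049  1.3387] jig [-3.2 -5.1 36.7] F [ -3.3 -10.6   5.7] w 0.51 t 7.08
```

```bash
python3 jog.py '[[-0.001,0.001,0,0,0.3],[-0.001,0.002,0,0,0.3],[-0.001,0.003,0,0,0.3],[-0.001,0.0035,0,0,0.3]]'; python3 -c "
from h import *
tool()"; python3 jog.py '[[0,-0.001,0,0,0.3],[0,-0.001,0,0,1],[0,-0.001,0,0,1],[0,-0.001,0,0,1],[0,-0.001,0,0,1]]'; python3 jog.py '[[0,0,-0.03,0,1],[0,0,-0.08,0,1],[0,0,-0.14,0,1],[0,0,-0.14,0,1]]'; python3 -c "
from h import *
tool()"
```

```text
clock: 7.58
eef_pos: [0.5825, 0.0111, 0.0367]
ee_rot: [-3.133, 0.004, 1.339]
contact_force: [-13.5, -5.5, 15.3]
gripper_width: 0.511
grasp_force: 65.5
at [0.5825 0.0111 0.0367] rot [-3.1328  0.0036  1.3392] jig [-2.8 -5.2 36.7] F [-13.5  -5.5  15.3] w 0.511 t 7.58
clock: 8.2
eef_pos: [0.5846, 0.0124, 0.0361]
ee_rot: [-3.141, -0.0, 1.339]
contact_force: [-1.1, -0.4, -0.2]
gripper_width: 1.005
grasp_force: 0.0
clock: 8.7
eef_pos: [0.5887, 0.0119, 0.1837]
ee_rot: [3.129, -0.002, 1.339]
contact_force: [0.2, -0.5, -0.7]
gripper_width: 0.999
grasp_force: 0.0
at [0.5887 0.0119 0.1837] rot [ 3.1289e+00 -1.8000e-03  1.3389e+00] jig [  3.   -3.  183.7] F [ 0.2 -0.5 -0.7] w 0.999 t 8.7
```

```bash
python3 -c "
from h import *
tool((jw(-62,-170,180),2.665))"; python3 -c "print()"
```

```text
at [0.5887 0.0119 0.1837] rot [ 3.1289e+00 -1.8000e-03  1.3389e+00] jig [  3.   -3.  183.7] F [ 0.2 -0.5 -0.7] w 0.999 t 8.7
row [-0.167, -0.0651, 0.0026] -1.326 rows>= 2.9
```

```bash
python3 jog.py '[[-0.06,-0.02,0,-0.18,1],[-0.12,-0.04,0,-0.36,0],[-0.167,-0.065,0,-0.54,0],[-0.167,-0.065,0,-0.72,0],[-0.167,-0.065,0,-0.9,0],[-0.167,-0.065,0,-1.08,0],[-0.167,-0.065,0,-1.26,0],[-0.167,-0.065,0,-1.326,0],[-0.167,-0.065,0,-1.326,0],[-0.167,-0.065,0,-1.326,0]]'
python3 - <<'E'
from h import *
from cell import bot, ticket, grab_frame
f=grab_frame("top");np.savez("t2.npz",**f);X=xyz(f);z=X[...,2]
m=((z>.045)&(z<.07)).astype(np.uint8);m[:,:210]=0;m[:170]=0;m[240:]=0;m[:,300:]=0
n,l,st,ce=cv2.connectedComponentsWithStats(m)
for i in range(1,n):
    if st[i,4]>100:
        p=X[l==i];r=cv2.minAreaRect(p[:,:2].astype(np.float32));print(st[i],r,wj([*r[0],.0]),np.median(p[:,2]))
cv2.imwrite("pics/e.png",cv2.resize(f["img"][155:250,150:300,::-1],None,fx=5,fy=5,interpolation=cv2.INTER_CUBIC))
hsv=cv2.cvtColor(f["img"],cv2.COLOR_RGB2HSV)
m=((hsv[...,2]<110)&(z>.02)&(z<.042)).astype(np.uint8);m[:,:230]=0;m[:210]=0;m[245:]=0;m[:,300:]=0
c=max(cv2.findContours(m,0,1)[0],key=cv2.contourArea);q=cv2.approxPolyDP(c,2,True)[:,0]
print("wedge",[wj(ray(f,*p,.034)).round(1).tolist() for p in q])
tool((jw(-60,-155,17),2.665),(jw(-54,-131,17),2.665))
E
```

```text
clock: 9.95
eef_pos: [0.4828, -0.1353, 0.1757]
ee_rot: [3.142, -0.001, 2.664]
contact_force: [0.6, 0.4, 0.5]
gripper_width: 0.0
grasp_force: 0.0
[220 188  42  26 738] ((0.5850433707237244, 0.01614471897482872), (0.09105715900659561, 0.04523652791976929), 76.89869689941406) [-1.46851976  0.31552381  0.        ] 0.05784310596004505
wedge [[-36.4, -31.2, 34.0], [-41.6, -29.9, 34.0], [-45.7, -45.6, 34.0], [-35.7, -45.8, 34.0]]
at [ 0.4828 -0.1353  0.1759] rot [-3.1416e+00 -7.0000e-04  2.6641e+00] jig [ -66.1 -170.6  175.9] F [-0.   0.7  0. ] w -0.0 t 10.0
row [-0.0022, 0.0166, 0.1589] -0.001 rows>= 2.6
row [-0.0022, 0.0414, 0.1589] -0.001 rows>= 2.6
```

View pics/e.png

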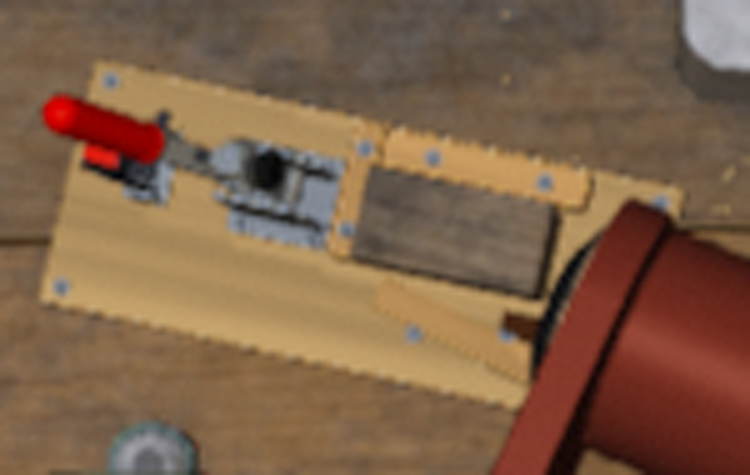

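The block is seated against the stop (350,220) and parallel to the fence, with the wedge still drawn back at (515,325). Next I'll lower the shut fingers behind the wedge.

```bash
python3 -c "
from h import *
tool((jw(-58.5,-155,17),2.665))"; python3 jog.py '[[-0.0035,0.017,0.05,0,0],[-0.0035,0.017,0.1,0,0],[-0.0035,0.017,0.14,0,0],[-0.0035,0.017,0.158,0,0],[-0.0035,0.017,0.158,0,0]]'; python3 -c "
from h import *
tool((jw(-58.5,-155,17),2.665),(jw(-55,-141,17),2.665))"
```

```text
at [ 0.4828 -0.1353  0.1759] rot [-3.1416e+00 -7.0000e-04  2.6641e+00] jig [ -66.1 -170.6  175.9] F [-0.   0.7  0. ] w -0.0 t 10.0
row [-0.0037, 0.017, 0.1589] -0.001 rows>= 2.6
clock: 10.62
eef_pos: [0.4932, -0.1217, 0.0175]
ee_rot: [-3.141, -0.002, 2.665]
contact_force: [-0.3, -0.3, -0.1]
gripper_width: 0.0
grasp_force: 0.0
at [ 0.4932 -0.1217  0.0175] rot [-3.1414e+00 -2.4000e-03  2.6645e+00] jig [ -59.1 -154.9   17.5] F [-0.3 -0.3 -0.1] w 0.0 t 10.62
row [-0.0006, 0.0001, 0.0005] -0.0 rows>= 0.0
row [-0.0006, 0.0145, 0.0004] -0.0 rows>= 0.2
```

```bash
python3 jog.py '[[0,0.006,0,0,0],[0,0.012,0,0,0],[0,0.018,0,0,0],[0,0.023,0,0,0],[0,0.028,0,0,0],[0,0.033,0,0,0],[0,0.038,0,0,0],[0,0.043,0,0,0],[0,0.048,0,0,0],[0,0.053,0,0,0],[0,0.058,0,0,0]]'; python3 -c "
from h import *
tool()"
```

```text
clock: 12.0
eef_pos: [0.5207, -0.0701, 0.0183]
ee_rot: [-3.142, -0.0, 2.665]
contact_force: [0.2, -0.9, 0.7]
gripper_width: -0.001
grasp_force: 0.2
at [ 0.5207 -0.0701  0.0183] rot [-3.1416e+00 -1.0000e-04  2.6648e+00] jig [-44.3 -98.4  18.3] F [ 0.2 -0.9  0.7] w -0.001 t 12.0
```

```bash
python3 jog.py '[[0,0.004,0,0,0],[0,0.007,0,0,0],[0,0.01,0,0,0]]'; for i in 1 2; do python3 jog.py '[[0,0.002,0,0,0],[0,0.003,0,0,0]]'|grep -E "eef_p|force"; done; python3 -c "
from h import *
tool()"
```

```text
clock: 12.38
eef_pos: [0.5251, -0.0615, 0.0183]
ee_rot: [-3.141, -0.0, 2.665]
contact_force: [-0.4, -1.2, 0.4]
gripper_width: -0.001
grasp_force: 0.7
eef_pos: [0.5265, -0.0588, 0.0183]
contact_force: [-1.4, -0.8, 0.7]
grasp_force: 0.6
eef_pos: [0.5275, -0.0563, 0.0182]
contact_force: [-3.0, -2.3, -0.1]
grasp_force: 1.3
at [ 0.5275 -0.0563  0.0182] rot [-3.1409e+00 -7.0000e-04  2.6650e+00] jig [-40.8 -83.4  18.2] F [-3.  -2.3 -0.1] w -0.003 t 12.88
```

```bash
for i in 1 2; do python3 jog.py '[[0,0.001,0,0,0],[0,0.002,0,0,0]]'|grep -E "eef_p|force"; done; python3 -c "
from h import *
tool()"
```

```text
eef_pos: [0.5281, -0.0548, 0.0181]
contact_force: [-4.8, -5.0, 1.4]
grasp_force: 2.8
eef_pos: [0.5283, -0.0541, 0.018]
contact_force: [-8.2, -9.4, 3.9]
grasp_force: 5.5
at [ 0.5283 -0.0541  0.018 ] rot [-3.1369e+00 -2.0000e-03  2.6659e+00] jig [-40.6 -81.1  18. ] F [-8.2 -9.4  3.9] w -0.003 t 13.38
```

```bash
python3 jog.py '[[0,0.0015,0,0,0],[0,0.003,0,0,0],[0,0.003,0,0,0]]'|grep -E "eef_p|force"; python3 jog.py '[[0,0.001,0,0,0],[0,0.001,0,0,0]]'|grep -E "eef_p|force"; python3 -c "
from h import *
tool()"
```

```text
eef_pos: [0.5285, -0.0535, 0.018]
contact_force: [-11.6, -15.9, 6.4]
grasp_force: 9.3
eef_pos: [0.5285, -0.0534, 0.018]
contact_force: [-15.2, -19.5, 6.2]
grasp_force: 10.8
at [ 0.5285 -0.0534  0.018 ] rot [-3.1298 -0.0035  2.667 ] jig [-40.5 -80.3  18. ] F [-15.2 -19.5   6.2] w -0.001 t 14.0
```

```bash
python3 jog.py '[[0,-0.006,0,0,0],[0,-0.03,0,0,0],[0,-0.05,-0.02,0,0],[0,-0.06,-0.08,0,0],[0,-0.08,-0.14,0,0],[0,-0.12,-0.2,0,0],[0,-0.16,-0.22,0,0],[0,-0.18,-0.22,0,0],[0,-0.18,-0.22,0,0]]'|grep -E "eef_p|force"
python3 - <<'E'
from h import *
from cell import bot, ticket, grab_frame
f=grab_frame("top");np.savez("t3.npz",**f);X=xyz(f);z=X[...,2]
m=((z>.045)&(z<.07)).astype(np.uint8);m[:,:210]=0;m[:170]=0;m[240:]=0;m[:,300:]=0
n,l,st,ce=cv2.connectedComponentsWithStats(m)
for i in range(1,n):
    if st[i,4]>100:
        p=X[l==i];r=cv2.minAreaRect(p[:,:2].astype(np.float32));print(st[i],r,wj([*r[0],.0]),np.median(p[:,2]))
cv2.imwrite("pics/f.png",cv2.resize(f["img"][155:250,150:300,::-1],None,fx=5,fy=5,interpolation=cv2.INTER_CUBIC))
img=f["img"].astype(int);r=(img[...,0]>130)&(img[...,1]<60)&(z>.115);r[:,185:]=0;r[:155]=0;r[250:]=0
p=np.array([wj(k) for k in X[r]]);print(p[np.argsort(p[:,1])].round(0)[::4].tolist())
hsv=cv2.cvtColor(f["img"],cv2.COLOR_RGB2HSV)
tool()
E
```

```text
eef_pos: [0.4492, -0.2097, 0.239]
contact_force: [-0.3, 0.8, -1.0]
grasp_force: 0.0
[220 186  42  27 737] ((0.5871896743774414, 0.015438258647918701), (0.09060666710138321, 0.045281413942575455), 76.42007446289062) [0.78271365 0.1214782  0.        ] 0.05778468494919875
[[-111.0, -218.0, 1352.0], [5.0, 125.0, 137.0], [-0.0, 126.0, 128.0], [-1.0, 127.0, 132.0], [5.0, 128.0, 133.0], [-3.0, 129.0, 138.0], [3.0, 131.0, 146.0], [5.0, 132.0, 143.0], [-3.0, 134.0, 148.0], [2.0, 135.0, 147.0], [-2.0, 137.0, 153.0], [0.0, 138.0, 149.0], [-2.0, 141.0, 164.0], [-3.0, 141.0, 153.0], [-3.0, 142.0, 165.0], [-1.0, 144.0, 167.0], [1.0, 145.0, 165.0], [4.0, 147.0, 171.0], [0.0, 148.0, 180.0], [3.0, 150.0, 175.0], [-2.0, 151.0, 175.0], [-4.0, 152.0, 171.0], [2.0, 154.0, 176.0], [-1.0, 154.0, 179.0], [1.0, 155.0, 177.0], [1.0, 157.0, 179.0], [-2.0, 158.0, 179.0], [0.0, 159.0, 179.0], [-2.0, 161.0, 177.0], [-4.0, 163.0, 170.0]]
at [ 0.4492 -0.2088  0.2383] rot [3.1402e+00 8.0000e-04 2.6639e+00] jig [ -81.9 -249.8  238.3] F [1.3 0.1 0.3] w -0.002 t 15.18
```

View pics/f.png

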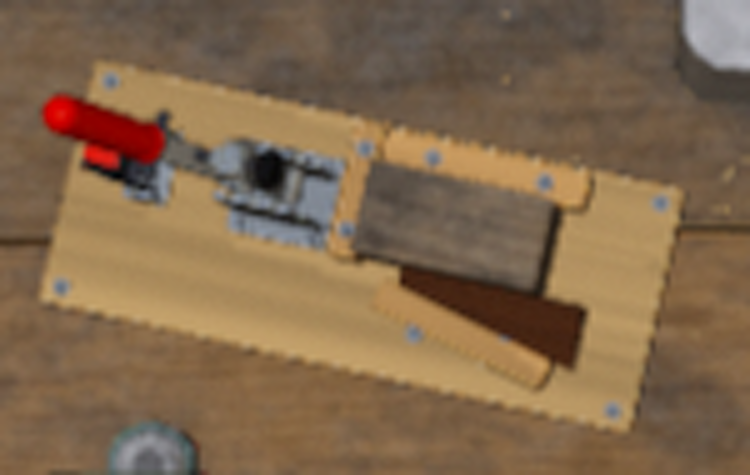

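The wedge has been driven in along the rail, with its butt at (580,340), and the block is tight to the fence and stop. The lever points put the hinge at jig y ≈ 102, so I'll move above the lever.

```bash
python3 -c "
from h import *
tool((jw(0,133,238),1.339))"
```

```text
at [ 0.4492 -0.2088  0.2383] rot [3.1402e+00 8.0000e-04 2.6639e+00] jig [ -81.9 -249.8  238.3] F [1.3 0.1 0.3] w -0.002 t 15.18
row [0.0137, 0.3913, 0.0008] 1.325 rows>= 6.3
```

```bash
python3 jog.py '[[0.002,0.04,0,0.15,0],[0.004,0.09,0,0.33,0],[0.006,0.14,0,0.51,0],[0.008,0.19,0,0.7,0],[0.01,0.24,0,0.88,0],[0.012,0.29,0,1.06,0],[0.0137,0.34,0,1.24,0],[0.0137,0.38,0,1.325,0],[0.0137,0.3913,0,1.325,0],[0.0137,0.3913,0,1.325,0],[0.0137,0.3913,0,1.325,0]]'|grep -E "eef_p|force"; python3 -c "
from h import *
tool((jw(0,133,185),1.339))"
```

```text
eef_pos: [0.6159, 0.1443, 0.238]
contact_force: [0.7, 0.0, -0.5]
grasp_force: 0.0
at [0.6159 0.1443 0.238 ] rot [-3.1411e+00  4.0000e-04  1.3396e+00] jig [ -0.9 132.2 238. ] F [ 0.7  0.  -0.5] w 0.002 t 16.55
row [0.0009, 0.0009, 0.053] 0.001 rows>= 0.8
```

```bash
python3 jog.py '[[0.001,0.001,0.03,0,0],[0.001,0.001,0.053,0,0],[0.001,0.001,0.066,0,0],[0.001,0.001,0.073,0,0]]'|grep -E "eef_p|force";  python3 jog.py '[[0.005,0,0.004,0,0],[0.01,0,0.008,0,0],[0.015,0,0.012,0,0]]'|grep -E "eef_p|force"
python3 - <<'E'
from h import *
from cell import bot, ticket, grab_frame
g=grab_frame("scene");cv2.imwrite("pics/g.png",cv2.resize(g["img"][115:265,150:320,::-1],None,fx=3.6,fy=3.6,interpolation=cv2.INTER_CUBIC))
tool()
E
```

```text
eef_pos: [0.6173, 0.145, 0.1649]
contact_force: [0.0, -0.5, -0.4]
grasp_force: 0.0
eef_pos: [0.6216, 0.161, 0.1544]
contact_force: [-1.5, -0.7, 5.0]
grasp_force: 1.7
at [0.6216 0.1615 0.1537] rot [ 3.1401e+00 -1.4000e-03  1.3404e+00] jig [  0.7 150.2 153.7] F [-1.1 -0.4  4.6] w -0.001 t 17.48
```

View pics/g.png

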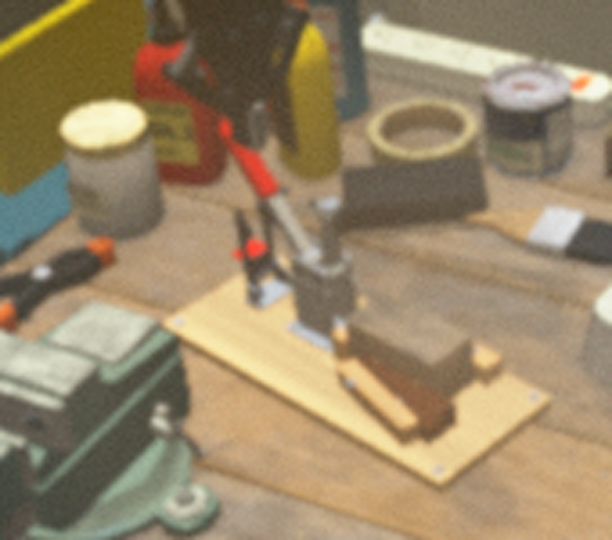

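The fingers are pressing on the red grip at (225,125) and the lever has begun to move. I'll continue along the arc.

```bash
python3 jog.py '[[0.007,0,0.005,0,0],[0.013,0,0.01,0,0],[0.019,0,0.016,0,0],[0.024,0,0.023,0,0],[0.029,0,0.031,0,0],[0.033,0,0.039,0,0],[0.036,0,0.047,0,0],[0.039,0,0.055,0,0]]'|grep -E "eef_p|force"; python3 -c "
from h import *
tool()"; python3 jog.py '[[0.001,0,0.005,0,0],[0.002,0,0.01,0,0],[0.003,0,0.015,0,0]]'|grep -E "eef_p|force"; python3 -c "
from h import *
tool()"
```

```text
eef_pos: [0.6307, 0.1989, 0.099]
contact_force: [-0.6, -1.0, 6.3]
grasp_force: 3.1
at [0.6307 0.1989 0.099 ] rot [ 3.1400e+00 -1.0000e-03  1.3399e+00] jig [  1.  188.6  99. ] F [-0.6 -1.   6.3] w -0.0 t 18.48
eef_pos: [0.6314, 0.2018, 0.0839]
contact_force: [-0.5, -1.3, 8.8]
grasp_force: 4.2
at [0.6314 0.2018 0.0839] rot [ 3.1399e+00 -1.3000e-03  1.3399e+00] jig [  1.  191.7  83.9] F [-0.5 -1.3  8.8] w 0.002 t 18.85
```

```bash
python3 jog.py '[[0,0,0.003,0,0],[0,0,0.005,0,0],[0,0,0.007,0,0]]'|grep -E "eef_p|force"; python3 jog.py '[[0,0,0.001,0,0],[0,0,0.002,0,0]]'|grep -E "eef_p|force";  python3 jog.py '[[0,0,0.001,0,0],[0,0,0.002,0,0],[0,0,0.002,0,0]]'|grep -E "eef_p|force"
```

```text
eef_pos: [0.6317, 0.2023, 0.0784]
contact_force: [-2.8, 1.2, 12.3]
grasp_force: 6.3
eef_pos: [0.6317, 0.2024, 0.0768]
contact_force: [-3.3, 1.2, 14.0]
grasp_force: 6.8
eef_pos: [0.6319, 0.2024, 0.0764]
contact_force: [-6.9, -0.4, 19.1]
grasp_force: 9.7
```

```bash
python3 jog.py '[[0,0,0.0015,0,0],[0,0,0.0015,0,0],[0,0,-0.004,0,0],[0,0,-0.008,0,0],[0,0,-0.012,0,0],[0,0,-0.012,0,0]]'|grep -E "eef_p|force"; python3 jog.py '[[0,0,-0.04,0,0],[0,0,-0.1,0,0],[-0.02,-0.05,-0.15,0,0],[-0.04,-0.11,-0.17,0,0],[-0.06,-0.17,-0.17,0,0],[-0.08,-0.22,-0.17,0,0],[-0.08,-0.22,-0.17,0,0]]'|grep -E "eef_p|force"
python3 - <<'E'
from h import *
from cell import bot, ticket, grab_frame
g=grab_frame("scene");cv2.imwrite("pics/i.png",cv2.resize(g["img"][115:265,150:320,::-1],None,fx=3.6,fy=3.6,interpolation=cv2.INTER_CUBIC))
tool()
f=grab_frame("top");X=xyz(f);z=X[...,2];img=f["img"].astype(int);r=(img[...,0]>130)&(img[...,1]<60)&(z>.03);r[:,200:]=0;r[:155]=0;r[250:]=0
p=np.array([wj(k) for k in X[r]]);print(p[np.argsort(p[:,1])].round(0)[::6].tolist())
E
```

```text
eef_pos: [0.6297, 0.2013, 0.083]
contact_force: [0.2, -0.2, -0.1]
grasp_force: 0.0
eef_pos: [0.3945, 0.1734, 0.2524]
contact_force: [0.4, 0.8, 0.3]
grasp_force: 0.0
at [0.396  0.1736 0.2532] rot [-3.1410e+00  1.0000e-04  1.3405e+00] jig [-221.6  110.   253.2] F [ 0.4  1.3 -0.3] w -0.001 t 21.52
[[-111.0, -218.0, 1352.0], [-3.0, 159.0, 82.0], [-6.0, 161.0, 81.0], [-1.0, 163.0, 78.0], [3.0, 166.0, 79.0], [7.0, 167.0, 85.0], [2.0, 169.0, 83.0], [7.0, 171.0, 79.0], [-3.0, 173.0, 80.0], [2.0, 175.0, 87.0], [-2.0, 177.0, 84.0], [-6.0, 179.0, 74.0], [2.0, 181.0, 82.0], [-5.0, 183.0, 78.0], [-2.0, 185.0, 83.0], [2.0, 187.0, 86.0], [2.0, 189.0, 88.0], [7.0, 191.0, 78.0], [8.0, 193.0, 87.0], [-3.0, 195.0, 80.0], [4.0, 197.0, 78.0], [-7.0, 199.0, 80.0], [5.0, 201.0, 82.0], [2.0, 203.0, 82.0], [1.0, 205.0, 83.0], [-3.0, 207.0, 80.0], [-4.0, 209.0, 81.0], [-6.0, 211.0, 74.0], [10.0, 212.0, 80.0], [-0.0, 214.0, 81.0], [-1.0, 217.0, 80.0]]
```

View pics/i.png

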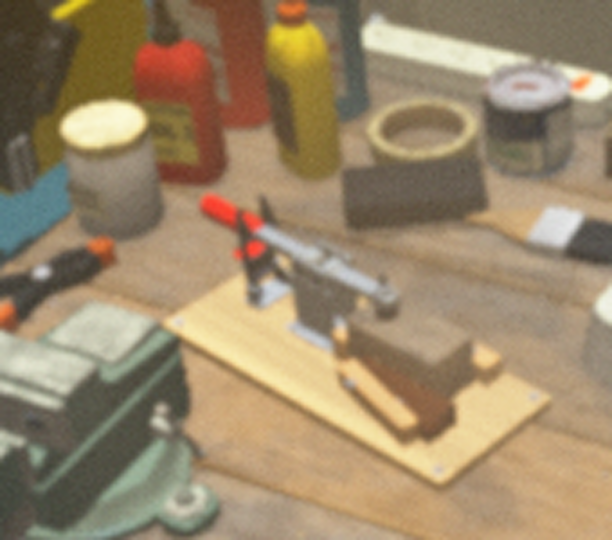

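The lever is level and held by its catch at (255,225), the clamp arm's foot is on the block at (385,300), and the wedge is still in. I'll hand the job in.

```bash
python3 -c "
from cell import bot, ticket, grab_frame
print(ticket.sign_off())"
```

```text
the job is handed in; nothing more can be done
None
```

The job is handed in at about 21.5 s: the block is seated against the fence and end stop, the wedge is driven in until it jammed, and the clamp lever is latched level with its foot on the block.

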